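# Third hand for a menu-stand foot

### The job

Be a third hand for my colleague, who will screw the brass bracket to the wooden menu stand from behind: first swing the little work light by its black knob until its head is over the white circle on the jig, and let go of it. Then set the stand upright on the jig bed, centred between the two white lines with a long side of its foot flat against the bracket, and press it so that the sprung plate goes back until its black pointers are in the middle of the green zone (8 mm in, about 6 N), never as far as its end stop and touching the plate only with the stand. Finish while still holding the stand pressed steadily like that, without letting go, and leave the glasses, lids, stirrer cup, pitcher and tamper where they are.

Things in the scene. Friction and masses are not known exactly. Their poses are not given: they have to be found in the camera images.
- jig: Fixed blue jig, a base plate 10 mm thick, x -90 to 125, y -80 to 80 mm; its top is the bed. Origin on the table below the middle of the sprung plate's front face at rest; x = level direction in which a part is pressed (from bed to plate and lamp), z up. Behind the plate two grey guide blocks, x 32 to 66, y +-(43 to 69), tops 56 mm above the table.
- jig_bed (a point): Point on the bed's top 10 mm above the jig's origin, same axes. White scribed lines along x at y = -41 and +41 mm show where the foot's ends go. Gauge strips at y = -72 and +72 mm: white up to x = 4, green 4 to 12, red 12 to 20 mm.
- lamp_mark (a point): Centre of the white circle (32 mm across, red dot in it) painted on the jig's bed behind the guide blocks, at x = 95, y = 0, z = 10 mm of the jig.
- plate (a joint): Travel (m) of the steel sprung plate along the jig's x: 0 at rest, 0.018 at its end stop. Plate 130 mm wide, 8 thick, 13 to 55 mm above the table; 76 x 26 mm brass bracket on its front, black pointers at its lower corners, level with its front face. Spring: 2 N at first movement plus 0.5 N per mm (6 N at 0.008); springs back.
- plate_face (a point): Middle of the sprung plate's front face, 34 mm above the table; moves with the plate.
- stand: Loose menu-card stand of light wood, 0.2 kg (0.14 to 0.28). Origin at the centre of its underside, z up its stem. Foot 36 mm in x, 80 mm in y, 40 mm high; square stem 24 x 24 mm on its middle, its sides parallel to the foot's, up to 105 mm above the underside, small dark card slot near the top. The same front and back. Grip it by the stem.
- lamp_pivot (a point): Point on the upright swing axis of the work light, 46 mm above the table; round dark base, 72 mm across, fixed to the table.
- lamp_knob (a point): Top centre of the round black knob (18 mm across, 44 mm tall, from 63 to 107 mm above the table) that stands on the lamp's white head (46 x 52 mm, 36 to 56 mm above the table). The knob and the head's centre are 140 mm from the pivot, level; the arm moves round the pivot as one piece with the head.
- lamp_arm (a joint): Swing of the lamp's arm, rad, range -1.6 to 1.6; grows as it swings clockwise seen from above. Stiff: it takes about 2 N at the knob to move and stays where it is left.
- shot_left: Shot glass with espresso, 50 mm wide, 64 mm tall; origin under its centre. Leave alone.
- shot_right: Another such shot glass. Leave alone.
- lid_a: White cup lid, 94 mm wide, 13 mm tall, lying on the table; origin under its centre. Leave alone.
- lid_b: Another such lid. Leave alone.
- stir_cup: White paper cup with wooden stirrers, 70 mm wide, 126 mm tall; origin under its centre. Leave alone.
- pitcher_small: Steel milk pitcher, 102x68x88 mm; origin under its centre. Leave alone.
- tamper_table: Coffee tamper, 58 mm steel base and wooden handle, 95 mm tall; origin under its centre. Leave alone.
Not all that is in view belongs to the job. What is meant by the stand is not blue or purple, and is the smaller of those in its own colour.

How it is judged:
By the outcome, as a careful person would: the job done as asked, in the order asked, and still so for the second after the job is handed in, while the arm keeps its last pose, push and grip.
It also fails if it takes over 58 s, if anything falls off the work surface, if the arm or the gripper's body presses on something with over 40 N, if the wrist force passes 120 N, or if a joint passes its speed limit or range.

### The arm

A 6-joint arm with a two-finger parallel gripper is mounted at the origin on the work surface; the furniture and walls round the work are solid. World frame = base frame: x ahead of the robot, y to its left, z up, the work surface at z = 0. Lengths are in m, angles in rad, forces in N, time in s.
With the tool pointing down it reaches from about 0.3 to 0.775 m from the base axis. Payload 14.6 kg.
Tool frame: the origin (TCP) lies between the finger pads; the fingertips stand 14 mm ahead of it and the grasp point (between the pads) lies 5 mm behind it; z points along the fingers, y is the line along which they close (so a half turn about z gives the same grasp; the last joint's range is limited). The gripper opens to 85 mm and grips with 20 to 120 N. Pads are 22 mm wide; open, the fingers measure 114 mm over their backs; the gripper's body (76 mm by 85 mm) begins 54 mm behind the grasp point. The pads swing forward as they close: fully open they stand 13 mm farther back than shut.
Start: joints at [1.272, 0.3, 1.521, -0, 1.321, -0.067], TCP at [0.126, 0.535, 0.245] pointing down, gripper open.
Joint ranges: [-3.03, 3.03], [-0.79, 2.21], [0.23, 2.52], [-1.04, 4.18], [0, 3.07], [-2.55, 2.55]. Speed limits (rad/s): [2.22, 2.22, 2.57, 3.14, 3.14, 3.14].

### API

Orientations are given as [roll, pitch, yaw] about the fixed x, y, z axes, in that order (R = Rz(yaw) Ry(pitch) Rx(roll)).
In Python, from workcell import bot gives the robot as it stands. The module is installed in compiled form; this text tells all that it offers.
- The arm moves only by the tool servo_tool, never from a script. Its argument "series" is a list that holds one entry, the list of rows, each a list of 4 numbers: the shift along the tool's x, y, z in mm, then the turn about the tool's z in rad. A call has 1 to 12 rows; each row shifts and turns the commanded pose from where the row before left it, along the tool's axes as they then stand; what a row does not reach is not made up. A row lasts 1/12 s, in which the tool goes at most 41.7 mm and 7.16 degrees, less where a joint would pass 70% of its speed; a pose out of reach is approached as far as the arm can. A call with a gripper value outside its range is refused whole. "jaw" is the opening in per cent of the stroke, from 0 (shut) to 100 (fully open), set as the call begins (left out, the last holds). The fingers move at their own pace and stop on an object; "squeeze" is the grip in N (left out, the last holds). Time passes only in rows, so rows that do not move let the fingers close. It gives the time, the measured TCP pose, the force, the opening and the grip force at its end, in the units of the state.
- bot.sense(): the state, without advancing time (a new reading comes with each control period).
- bot.snapshot(name): name is "side" or "top"; returns a dict with "color" (480x640x3 uint8, blue, green, red), "intrinsics" (3x3 intrinsics, pixels), "R" (3x3) and "t" (3): a world point X has camera coordinates R X + t. Camera axes: x right, y down, z forward; pixel columns grow to the right and rows downward; lengths in m; the calibration is good to about 2 mm. A picture is of the moment at which its call begins. There is no depth.
- bot.job_done(): hands the job in; it is judged then, once.
Trained networks look in the newest picture that a camera, given by its name, has taken for a name from the list of things; names that differ only in an ending like _2 or _b are one class to them, and where a whole thing is asked for, a point or a joint stands for the part that bears it (a point fixed in the world has none). Each returns a list of dicts, best first, with "p" (0 to 1); they miss things now and then, are a little off and sometimes report something else, mostly with a low value. They report only what shows in the picture. A call takes as long as a camera call. They do not tell look-alikes from the thing itself.
- bot.trace(camera, label): "region" (480x640 bool, what is visible of it).
- bot.mark_of(camera, label): "at" ([x, y, z] in m, in world coordinates, good to about 4 mm: a listed point, or the origin of a listed thing).
The state is a dict: "clock": time; "q": joint angles; "dq": joint speeds; "joint_torque": joint torques, N m; "position": TCP position; "tool_rot": TCP orientation; "ft_force": force on the tool from outside, world axes, zero at the start; "wrist_torque": the same for the moment, N m; "gripper_width": finger opening in m; "grip_force": force on a finger pad.
Only numpy, scipy, OpenCV 4.12 (cv2) and the standard library are available. Lean on these libraries where they do the work, as an engineer would, in place of code of your own. Each camera call takes 0.05 s, during which the arm holds its last target. There are 200 camera calls.

## Working session

There is one attempt and no reset: what is moved stays moved. The work goes in short steps, Python scripts to look and compute and a tool call to move; the robot and the scene stay as the last step left them, time stands still between calls to the robot, and variables do not carry over. Pictures are saved under pics/ and viewed, at most 10 in all, crops included, and the job is handed in when it is done.

Besides the shell and the picture viewer there is one more tool, called after "Call:" as a command line: name --argument value ..., lists and objects as JSON in quotes. servo_tool: Moves the arm, as the interface text tells. Its arguments: {"type":"object","properties":{"series":{"type":"array","items":{"type":"array","items":{"type":"array","items":{"type":"number"}}}},"jaw":{"type":"number"},"squeeze":{"type":"number"}},"required":["series"]}

```bash
mkdir -p pics; cat > h.py <<'E'
from workcell import bot
import numpy as np, cv2
def snap(n):
    return bot.snapshot(n)
def pix(s,X):
    c=s["R"]@np.array(X)+s["t"]; u=s["intrinsics"]@c; return (u[:2]/u[2])
def ray(s,u,v,z):
    d=s["R"].T@np.linalg.solve(s["intrinsics"],[u,v,1.]); o=-s["R"].T@s["t"]
    return o+d*(z-o[2])/d[2]
E
python3 - <<'E'
from h import *
for n in("side","top"):
    s=snap(n); cv2.imwrite(f"pics/{n}0.png",s["color"])
    print(n,"cam",(-s["R"].T@s["t"]).round(3))
    for l in ["stand","jig","jig_bed","lamp_mark","plate_face","lamp_pivot","lamp_knob","shot_left","lid_a","stir_cup","pitcher_small","tamper_table"]:
        for d in bot.mark_of(n,l):
            if d["p"]>.2: print(l,round(d["p"],2),np.round(d["at"],3),pix(s,d["at"]).round())
st=bot.sense();print(st["clock"],st["position"],st["tool_rot"],st["ft_force"])
E
```

```text
side cam [ 0.201 -1.308  1.3  ]
stand 0.8 [ 0.338 -0.571 -0.002] [307. 424.]
stand 0.72 [ 0.309 -0.382 -0.002] [282. 362.]
stand 0.66 [ 0.385 -0.244  0.001] [300. 316.]
jig 0.91 [ 0.478  0.014 -0.   ] [314. 249.]
jig_bed 0.74 [0.476 0.015 0.008] [313. 247.]
jig_bed 0.29 [0.586 0.147 0.104] [338. 193.]
lamp_mark 0.93 [0.476 0.108 0.015] [307. 226.]
plate_face 0.61 [0.478 0.016 0.036] [313. 240.]
lamp_pivot 0.85 [0.493 0.25  0.043] [304. 192.]
lamp_knob 0.7 [0.585 0.146 0.105] [338. 193.]
lid_a 0.86 [ 0.664 -0.053  0.   ] [377. 255.]
lid_a 0.76 [ 0.645 -0.169 -0.002] [381. 284.]
stir_cup 0.81 [ 0.61  -0.396  0.   ] [393. 346.]
pitcher_small 0.61 [ 0.547  0.564 -0.002] [302. 150.]
tamper_table 0.74 [0.478 0.453 0.003] [289. 168.]
tamper_table 0.58 [0.477 0.106 0.015] [308. 226.]
top cam [0.359 0.008 1.463]
stand 0.94 [ 0.339 -0.572 -0.004] [501. 281.]
stand 0.58 [ 0.307 -0.381 -0.001] [442. 292.]
stand 0.57 [ 0.382 -0.248  0.004] [400. 270.]
jig 0.73 [ 0.477  0.014 -0.   ] [317. 242.]
jig 0.37 [0.479 0.017 0.01 ] [316. 241.]
jig_bed 0.93 [0.481 0.021 0.008] [314. 240.]
lamp_mark 0.83 [0.478 0.111 0.009] [286. 242.]
plate_face 0.46 [0.478 0.014 0.035] [317. 240.]
lamp_pivot 0.64 [0.495 0.25  0.047] [240. 236.]
lamp_knob 0.7 [0.589 0.14  0.106] [274. 202.]
shot_left 0.73 [ 0.666 -0.051 -0.   ] [336. 183.]
shot_left 0.56 [ 0.495 -0.44  -0.002] [458. 233.]
lid_a 0.85 [ 0.645 -0.174  0.002] [374. 189.]
lid_a 0.77 [ 0.665 -0.053 -0.001] [336. 183.]
lid_a 0.69 [0.497 0.253 0.044] [240. 235.]
stir_cup 0.92 [ 0.616 -0.395 -0.002] [442. 196.]
pitcher_small 0.66 [0.544 0.566 0.   ] [145. 224.]
tamper_table 0.81 [0.482 0.452 0.002] [180. 242.]
1.3 [0.12635683 0.53528901 0.24528054] [ 3.14155740e+00 -1.94968537e-06  2.90976757e+00] [-0.66441696  0.10521109  0.15715455]
```

View pics/top0.png

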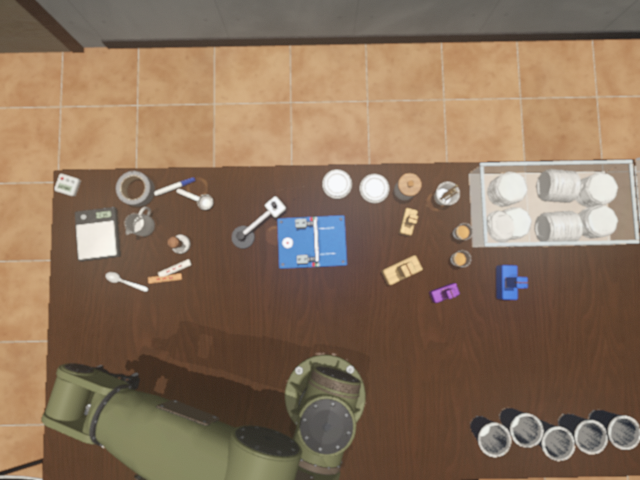

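View pics/side0.png

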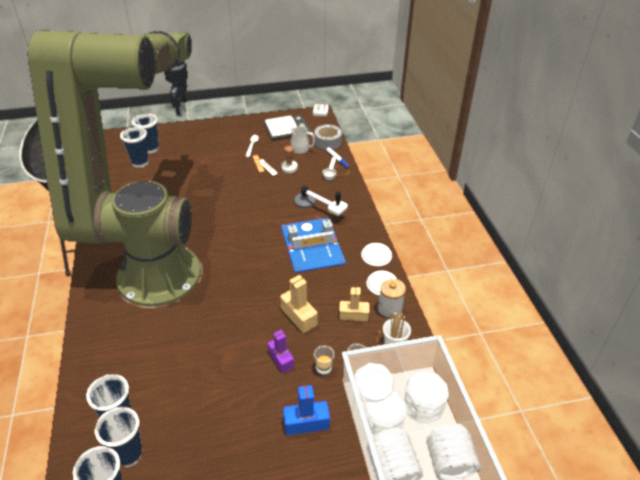

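The pictures show four stand-like things. In top pixels they are the large light wood one (402,270), the small light wood one (410,221), the purple one (445,293) and the blue one (512,282). The description picks the small light wood one, at side pixel (354,304). The lamp head is at top (274,204) and the jig at (313,242). Next I'll measure these more finely and crop in on the chosen stand.

```bash
cat >> h.py <<'E'
def blob(s,lo,hi,box):
    m=cv2.inRange(cv2.cvtColor(s["color"],cv2.COLOR_BGR2HSV),lo,hi); k=np.zeros_like(m); u0,v0,u1,v1=box; k[v0:v1,u0:u1]=255; return m&k
def rect(s,m,z):
    ys,xs=np.nonzero(m); P=np.array([ray(s,x,y,z)[:2] for x,y in zip(xs,ys)],np.float32)*1000
    return cv2.minAreaRect(P),P
E
python3 - <<'E'
from h import *
s=snap("top")
m=blob(s,(95,120,60),(125,255,255),(270,205,355,275)); r,P=rect(s,m,.01); print("jig",r); print(cv2.boxPoints(r).round())
m=blob(s,(12,50,120),(30,255,255),(395,203,424,240)); r,P=rect(s,m,.04); print("small",r,m.sum()//255)
m2=blob(s,(12,50,120),(30,255,255),(378,252,428,288)); r,P=rect(s,m2,.06); print("big",r)
print([(round(d["p"],2),np.round(d["at"],3)) for d in bot.mark_of("top","stand")])
S=snap("side")
print([(round(d["p"],2),np.round(d["at"],3)) for d in bot.mark_of("side","stand")])
for n,c,(u,v) in(("t",s,(385,200)),):
    a=cv2.resize(c["color"][195:295,380:480],(390,390),interpolation=cv2.INTER_NEAREST)
b=cv2.resize(S["color"][270:370,280:380],(390,390),interpolation=cv2.INTER_NEAREST)
cv2.imwrite("pics/c1.png",np.hstack([a,b]))
E
```

```text
jig ((476.3229675292969, 30.50792694091797), (156.6073455810547, 212.3424530029297), 1.667569875717163)
[[395. 134.]
 [401. -78.]
 [558. -73.]
 [552. 139.]]
small ((532.4447021484375, -276.8721923828125), (49.01311111450195, 87.56881713867188), 74.67633819580078) 405
big ((381.43475341796875, -245.8704071044922), (56.06886672973633, 118.4966812133789), 23.913414001464844)
[(0.85, array([ 0.534, -0.276,  0.001])), (0.79, array([ 0.341, -0.572, -0.003])), (0.7, array([ 0.381, -0.248,  0.   ])), (0.58, array([ 0.311, -0.381,  0.   ])), (0.58, array([0.543, 0.562, 0.   ]))]
[(0.79, array([ 0.527, -0.273,  0.003])), (0.75, array([ 0.309, -0.38 , -0.002])), (0.69, array([ 0.381, -0.246,  0.001])), (0.6, array([ 0.338, -0.576,  0.002]))]
```

View pics/c1.png

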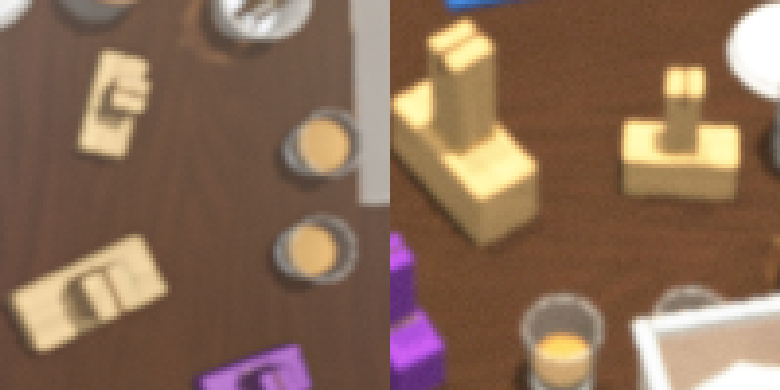

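The crop confirms the choice. The small light-wood stand is upright at top (410,221), with its foot's long axis about -13° in world yaw. The big one is clearly larger. The lamp comes first: turn the tool so it closes along the swing, then move over the knob.

Call:
servo_tool --series '[[[0,0,0,0.116],[0,0,0,0.116],[0,0,0,0.116],[0,0,0,0.116],[0,0,0,0.116],[0,0,0,0.116],[0,0,0,0.116],[0,0,0,0.116],[0,0,0,0.112]]]' --jaw 70 --squeeze 40

```text
clock: 2.25
position: [0.1263, 0.5353, 0.2453]
tool_rot: [-3.142, 0.0, 1.864]
ft_force: [-0.1, -0.5, -0.0]
gripper_width: 0.0599
grip_force: 0.0
```

Call:
servo_tool --series '[[[-33,21,0,0],[-33,21,0,0],[-33,21,0,0],[-33,21,0,0],[-33,21,0,0],[-33,21,0,0],[-33,21,0,0],[-33,21,0,0],[-33,21,0,0],[-33,21,0,0],[-33,21,0,0],[-33,21,0,0]]]'

```text
clock: 3.25
position: [0.4851, 0.2295, 0.2455]
tool_rot: [3.141, -0.0, 1.87]
ft_force: [0.2, 1.0, -0.4]
gripper_width: 0.0596
grip_force: 0.0
```

```bash
cat >> h.py <<'E'
from scipy.spatial.transform import Rotation as Ro
from scipy.optimize import minimize
def to_tool(target):
    st=bot.sense(); R=Ro.from_euler("xyz",st["tool_rot"]).as_matrix()
    return (R.T@(np.array(target)-st["position"])*1000).round(1)
def show():
    st=bot.sense(); print(round(st["clock"],2),st["position"].round(4),np.degrees(st["tool_rot"]).round(2),st["ft_force"].round(1),round(st["gripper_width"],4),round(st["grip_force"],1),st["q"].round(2))
E
python3 - <<'E'
from h import *
show(); print(to_tool([.586,.1445,.2]))
# small stand silhouette fit
def box(x,y,z0,z1,T):
    c=np.array([[a,b] for a in(-x,x) for b in(-y,y)]); R=np.array([[np.cos(T[2]),-np.sin(T[2])],[np.sin(T[2]),np.cos(T[2])]])
    p=c@R.T+T[:2]; return np.vstack([np.c_[p,np.full(4,z)] for z in(z0,z1)])
K=6
def sil(s,T,b):
    u0,v0,u1,v1=b; m=np.zeros(((v1-v0)*K,(u1-u0)*K),np.uint8)
    for B in(box(.018,.04,0,.04,T),box(.012,.012,.04,.105,T)):
        p=np.array([(pix(s,X)-[u0-.5,v0-.5])*K for X in B]); cv2.fillConvexPoly(m,cv2.convexHull(p.round().astype(np.int32)),255)
    return cv2.resize(m,(u1-u0,v1-v0),interpolation=cv2.INTER_AREA)/255.
V=[]
for n,b in(("top",(392,200,428,244)),("side",(334,280,376,328))):
    s=snap(n); u0,v0,u1,v1=b; rg=blob(s,(12,40,60),(32,255,255),b)[v0:v1,u0:u1]
    tr=[d["region"] for d in bot.trace(n,"stand") if d["region"][v0:v1,u0:u1].sum()>.8*d["region"].sum()]
    print(n,rg.sum()//255,[t.sum() for t in tr]); V.append((s,b,(tr[0][v0:v1,u0:u1] if tr else rg>0).astype(float)))
for sel in([0],[1],[0,1]):
    f=lambda T:sum(np.abs(sil(V[i][0],[T[0]/100,T[1]/100,T[2]],V[i][1])-V[i][2]).sum() for i in sel)
    best=min((minimize(f,[53.2,-27.5,y],method="Nelder-Mead",options=dict(initial_simplex=np.array([[53.2,-27.5,y],[53.9,-27.5,y],[53.2,-26.8,y],[53.2,-27.5,y+.1]]))) for y in(-.15,-.3)),key=lambda r:r.fun)
    print(sel,best.x[:2]*10,np.degrees(best.x[2]),"(foot y-dir -> short axis yaw; see)",best.fun)
E
```

```text
3.25 [0.4851 0.2295 0.2455] [179.98  -0.   107.12] [ 0.2  1.  -0.4] 0.0596 0.0 [0.37 0.27 1.56 0.   1.31 0.07]
[-110.9   71.4   45.5]
top 769 [np.int64(322)]
side 1753 [np.int64(697)]
[0] [ 535.58670249 -256.53281168] 2.6983529042603136 (foot y-dir -> short axis yaw; see) 275.6392156862745
[1] [ 532.77951818 -273.31062396] 77.78421487816284 (foot y-dir -> short axis yaw; see) 52.94509803921569
[0, 1] [ 533.02615    -272.32792565] 75.893408531261 (foot y-dir -> short axis yaw; see) 112.6078431372549
```

Call:
servo_tool --series '[[[-37,23.8,15,0],[-37,23.8,15,0],[-37,23.8,15,0],[0,0,0,0],[0,0,0,0]]]'

```text
clock: 3.87
position: [0.5741, 0.1548, 0.2037]
tool_rot: [-3.139, -0.0, 1.869]
ft_force: [-0.4, 1.0, -0.0]
gripper_width: 0.0599
grip_force: 0.0
```

```bash
python3 - <<'E'
from h import *
show(); s=snap("side"); 
for d in bot.mark_of("side","lamp_knob"): print(d)
print(to_tool([.586,.1445,.087]))
print(pix(s,[.586,.1445,.107]),pix(s,bot.sense()["position"]))
c=s["color"][150:250,270:370]; cv2.imwrite("pics/k1.png",cv2.resize(c,(600,600),interpolation=cv2.INTER_CUBIC))
E
```

```text
3.87 [0.5741 0.1548 0.2037] [-1.7987e+02 -2.0000e-02  1.0708e+02] [-0.4  1.  -0. ] 0.0599 0.0 [ 0.2   0.43  1.44  0.    1.27 -0.1 ]
{'at': [0.5844, 0.1441, 0.1074], 'p': 0.87}
[-14.8   8.4 118.3]
[338.10008052 192.86853529] [334.18275479 166.39112169]
```

View pics/k1.png

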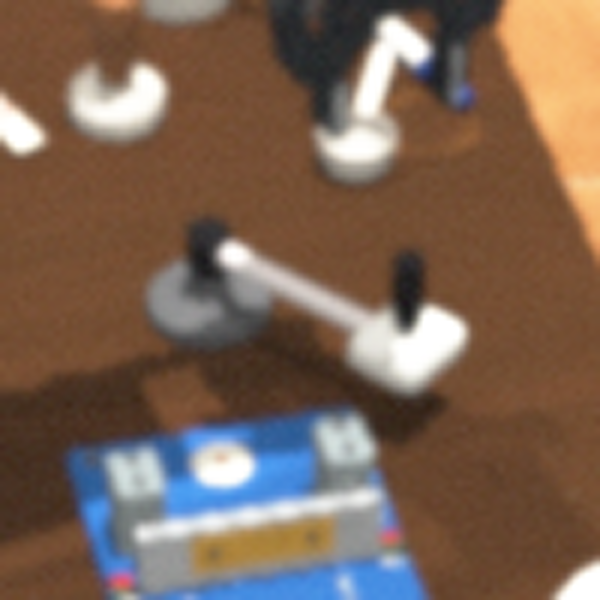

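The picture shows the black knob at side (338,193) on the white head, free of the fingers. The white circle is at about (307,227).

Call:
servo_tool --series '[[[-14.5,8,0,0],[0,0,30,0],[0,0,30,0],[0,0,30,0],[0,0,20,0],[0,0,8,0],[0,0,0,0],[0,0,0,0]]]'

```text
clock: 4.63
position: [0.5864, 0.1443, 0.0885]
tool_rot: [3.14, 0.0, 1.871]
ft_force: [1.0, 0.2, 1.2]
gripper_width: 0.0597
grip_force: 0.0
```

```bash
python3 - <<'E'
from h import *
show(); print(to_tool([.5855,.144,.087]))
E
```

```text
4.63 [0.5864 0.1443 0.0885] [1.7991e+02 1.0000e-02 1.0720e+02] [1.  0.2 1.2] 0.0597 0.0 [ 0.18  0.58  1.5   0.    1.05 -0.12]
[-0.  -0.9  1.5]
```

Call:
servo_tool --series '[[[0,0,1,0],[0,0,0,0],[0,0,0,0],[0,0,0,0],[0,0,0,0],[0,0,0,0]]]' --jaw 0 --squeeze 30

```text
clock: 5.13
position: [0.5865, 0.1435, 0.0869]
tool_rot: [3.14, -0.0, 1.87]
ft_force: [-2.9, 0.2, 6.8]
gripper_width: 0.0171
grip_force: 29.2
```

```bash
python3 - <<'E'
from h import *
show()
st=bot.sense(); p=st["position"][:2]; c=np.array([.494,.2505]); 
mk=np.array([.4765,.1090]); a0=np.arctan2(*(p-c)[::-1]); a1=np.arctan2(*(mk-c)[::-1]); r=np.hypot(*(p-c)); print("r",r,np.hypot(*(mk-c)),np.degrees([a0,a1]))
R=Ro.from_euler("xyz",st["tool_rot"]).as_matrix()
N=10; q=p
for i in range(1,N+1):
    a=a0+(a1-a0)*i/N; rr=.14+(r-.14)*(1-i/N); n=c+rr*np.array([np.cos(a),np.sin(a)]); print((R.T@np.r_[n-q,0]*1000).round(1)); q=n
print(q)
E
```

```text
5.13 [0.5865 0.1435 0.0869] [179.93  -0.   107.13] [-2.9  0.2  6.8] 0.0171 29.2 [ 0.18  0.58  1.5   0.    1.05 -0.12]
r 0.14147945673296614 0.14257804880134953 [-49.15719691 -97.05025026]
[ -4.2 -11.1  -0. ]
[ -3.2 -11.4  -0. ]
[ -2.3 -11.6  -0. ]
[ -1.3 -11.7  -0. ]
[ -0.3 -11.8  -0. ]
[  0.7 -11.7  -0. ]
[  1.7 -11.6  -0. ]
[  2.6 -11.4  -0. ]
[  3.6 -11.2  -0. ]
[  4.5 -10.8  -0. ]
[0.47681643 0.11155856]
```

Call:
servo_tool --series '[[[-4.2,-11.1,0,0],[-3.2,-11.4,0,0],[-2.3,-11.6,0,0],[-1.3,-11.7,0,0],[-0.3,-11.8,0,0],[0,0,0,0]]]'

```text
clock: 5.63
position: [0.534, 0.1149, 0.0869]
tool_rot: [3.14, 0.001, 1.869]
ft_force: [0.3, -4.2, 1.2]
gripper_width: 0.017
grip_force: 30.3
```

Call:
servo_tool --series '[[[0.7,-11.7,0,0],[1.7,-11.6,0,0],[2.6,-11.4,0,0],[3.6,-11.2,0,0],[4.5,-10.8,0,0],[0,0,0,0],[0,0,0,0]]]'

```text
clock: 6.22
position: [0.4766, 0.1114, 0.0867]
tool_rot: [3.141, 0.0, 1.87]
ft_force: [-1.9, -2.3, 7.8]
gripper_width: 0.0169
grip_force: 30.6
```

```bash
python3 - <<'E'
from h import *
show(); print(to_tool([.4768,.1115,.087]))
for n in("top","side"):
    s=snap(n)
    for l in("lamp_knob","lamp_mark"): print(n,l,[(round(d["p"],2),np.round(d["at"],3)) for d in bot.mark_of(n,l)][:2])
E
```

```text
6.22 [0.4766 0.1114 0.0867] [1.7995e+02 2.0000e-02 1.0714e+02] [-1.9 -2.3  7.8] 0.0169 30.6 [ 0.15  0.37  1.84 -0.    0.93 -0.14]
[ 0.1  0.2 -0.3]
top lamp_knob []
top lamp_mark [(0.15, array([ 0.649, -0.171,  0.006]))]
side lamp_knob [(0.59, array([0.478, 0.112, 0.103]))]
side lamp_mark [(0.91, array([0.475, 0.107, 0.014]))]
```

Call:
servo_tool --series '[[[0,0,0,0],[0,0,0,0],[0,0,0,0],[0,0,0,0],[0,0,-10,0],[0,0,-30,0],[0,0,-40,0],[0,0,-40,0],[0,0,-20,0],[0,0,0,0]]]' --jaw 50

```text
clock: 7.35
position: [0.4778, 0.1117, 0.2315]
tool_rot: [3.133, 0.001, 1.87]
ft_force: [0.9, 0.1, -0.0]
gripper_width: 0.0428
grip_force: 0.0
```

Call:
servo_tool --series '[[[0,0,0,-0.116],[0,0,0,-0.116],[0,0,0,-0.116],[0,0,0,-0.116],[0,0,0,-0.116],[0,0,0,-0.116],[0,0,0,-0.116],[0,0,0,-0.116],[0,0,0,-0.116],[0,0,0,0]]]'

```text
clock: 8.18
position: [0.4762, 0.1114, 0.2259]
tool_rot: [-3.141, -0.0, 2.919]
ft_force: [-0.1, 0.4, -1.1]
gripper_width: 0.0423
grip_force: 0.0
```

```bash
python3 - <<'E'
from h import *
show(); print(to_tool([.533,-.273,.2]))
E
```

```text
8.18 [0.4762 0.1114 0.2259] [-1.7999e+02 -3.0000e-02  1.6727e+02] [-0.1  0.4 -1.1] 0.0423 0.0 [ 0.15  0.18  1.71 -0.    1.25 -1.19]
[-140.1 -362.4   25.9]
```

Call:
servo_tool --series '[[[-13.9,-36.2,0,0],[-13.9,-36.2,0,0],[-13.9,-36.2,0,0],[-13.9,-36.2,0,0],[-13.9,-36.2,0,0],[-13.9,-36.2,0,0],[-13.9,-36.2,0,0],[-13.9,-36.2,0,0],[-13.9,-36.2,0,0],[-13.9,-36.2,0,0],[0,0,0,0],[0,0,0,0]]]'

```text
clock: 9.18
position: [0.5297, -0.2742, 0.2252]
tool_rot: [3.141, -0.001, 2.907]
ft_force: [-0.1, 0.2, -0.7]
gripper_width: 0.043
grip_force: 0.0
```

```bash
python3 - <<'E'
from h import *
show(); print(to_tool([.533,-.273,.07]))
for n in("side","top"):
    s=snap(n)
    for l in("lamp_knob","lamp_mark","lamp_pivot","stand","plate_face"): print(n,l,[(round(d["p"],2),np.round(d["at"],3)) for d in bot.mark_of(n,l)][:3])
    if n=="top": a=s["color"][195:295,220:370]
    else: b=s["color"][180:330,270:420]
cv2.imwrite("pics/l1.png",np.hstack([cv2.resize(x,(400,int(400*x.shape[0]/x.shape[1])),interpolation=cv2.INTER_CUBIC)[:266] for x in(a,)]+[cv2.resize(b,(400,400),interpolation=cv2.INTER_CUBIC)[:266]]) if 0 else np.hstack([cv2.copyMakeBorder(cv2.resize(a,(400,267),interpolation=cv2.INTER_CUBIC),0,133,0,0,cv2.BORDER_CONSTANT),cv2.resize(b,(400,400),interpolation=cv2.INTER_CUBIC)]))
E
```

```text
9.18 [ 0.5297 -0.2742  0.2252] [ 1.7998e+02 -7.0000e-02  1.6659e+02] [-0.1  0.2 -0.7] 0.043 0.0 [-0.54  0.42  1.41  0.    1.32 -1.88]
[ -3.2   1.8 155.2]
side lamp_knob [(0.64, array([0.476, 0.113, 0.102]))]
side lamp_mark [(0.73, array([0.476, 0.105, 0.015])), (0.55, array([ 0.413, -0.425,  0.005]))]
side lamp_pivot [(0.77, array([0.495, 0.25 , 0.045])), (0.19, array([ 0.611, -0.391,  0.001]))]
side stand [(0.97, array([ 0.528, -0.274,  0.001])), (0.95, array([ 0.384, -0.243, -0.   ])), (0.94, array([ 0.31 , -0.379, -0.002]))]
side plate_face [(0.77, array([0.477, 0.017, 0.036]))]
top lamp_knob [(0.77, array([0.479, 0.112, 0.103]))]
top lamp_mark [(0.6, array([0.478, 0.112, 0.008])), (0.22, array([ 0.545,  0.565, -0.001]))]
top lamp_pivot [(0.89, array([0.495, 0.253, 0.044])), (0.4, array([ 0.651, -0.17 ,  0.003]))]
top stand [(0.88, array([ 0.341, -0.571, -0.008])), (0.58, array([ 0.309, -0.381,  0.002])), (0.46, array([ 0.529, -0.274,  0.001]))]
top plate_face [(0.57, array([0.477, 0.015, 0.035]))]
```

View pics/l1.png

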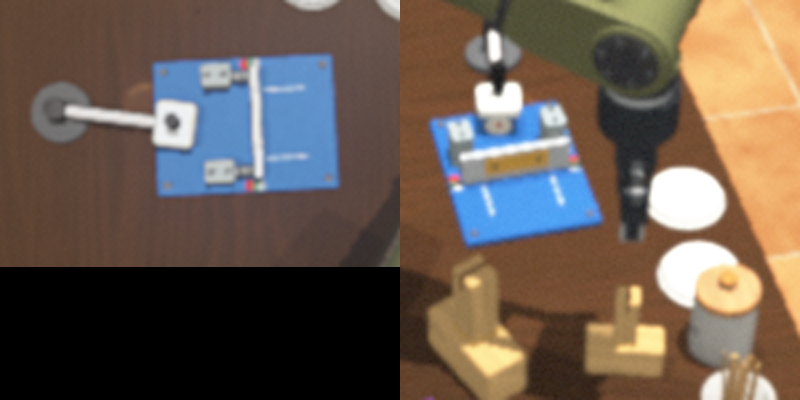

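The lamp head now sits over the white circle, at top (285,242), and it is released. The stand is still upright, with the gripper above it.

Call:
servo_tool --series '[[[-1.5,0.5,20,0],[0,0,30,0],[0,0,30,0],[0,0,30,0],[0,0,25,0],[0,0,15,0],[0,0,5,0],[0,0,0,0],[0,0,0,0]]]'

```text
clock: 10.53
position: [0.5321, -0.2727, 0.0719]
tool_rot: [-3.141, 0.001, 2.914]
ft_force: [0.2, -0.1, 0.8]
gripper_width: 0.0427
grip_force: 0.0
```

```bash
python3 - <<'E'
from h import *
show()
s=snap("top")
h=cv2.cvtColor(s["color"],cv2.COLOR_BGR2HSV)
for b in((320,222,336,234),(320,247,338,260)):
    m=np.zeros((480,640)); u0,v0,u1,v1=b; sat=255-h[v0:v1,u0:u1,1].astype(float); w=np.clip(sat-np.median(sat)-25,0,None)
    vs,us=np.mgrid[v0:v1,u0:u1]; P=np.array([ray(s,u,v,.01)[:2] for u,v in zip(us.ravel(),vs.ravel())])*1000; w=w.ravel(); k=w>0
    c=np.average(P,axis=0,weights=w); C=np.cov(P.T,aweights=w); e,U=np.linalg.eigh(C); print(c.round(1),k.sum(),U[:,1].round(3),P[k][:,1].min().round(),P[k][:,1].max().round())
E
```

```text
10.53 [ 0.5321 -0.2727  0.0719] [-1.7998e+02  6.0000e-02  1.6695e+02] [ 0.2 -0.1  0.8] 0.0427 0.0 [-0.53  0.59  1.53  0.    1.02 -1.88]
[519.3 -15.6] 42 [-0.046  0.999] -42.0 3.0
[437.8 -20.6] 44 [-0.055  0.998] -43.0 4.0
```

Call:
servo_tool --series '[[[0,0,2,0],[0,0,0,0],[0,0,0,0],[0,0,0,0],[0,0,0,0],[0,0,0,0]]]' --jaw 0 --squeeze 80

```text
clock: 11.08
position: [0.5322, -0.2728, 0.0701]
tool_rot: [-3.141, 0.002, 2.914]
ft_force: [0.1, -0.5, 7.0]
gripper_width: 0.0234
grip_force: 78.4
```

```bash
python3 - <<'E'
from h import *
show()
# jig edges: sub-pixel lines from the blue mask's contour, per edge
def edges(n,box):
    s=snap(n); m=blob(s,(95,110,40),(125,255,255),box); m=cv2.morphologyEx(m,cv2.MORPH_CLOSE,np.ones((9,9)))
    c=max(cv2.findContours(m,cv2.RETR_EXTERNAL,cv2.CHAIN_APPROX_NONE)[0],key=cv2.contourArea)[:,0]
    return np.array([ray(s,u,v,.01)[:2] for u,v in c])*1000
P=edges("top",(270,205,355,275))
def cost(T):  # edge points to rectangle of nominal size
    R=np.array([[np.cos(T[2]),np.sin(T[2])],[-np.sin(T[2]),np.cos(T[2])]]); q=(P-T[:2])@R.T
    d=np.abs(np.array([q[:,0]+90-T[3],125-T[3]-q[:,0],q[:,1]+80-T[3],80-T[3]-q[:,1]])).min(0)
    return np.minimum(d,4).sum()
b=min((minimize(cost,[477,14,np.radians(a),1.5],method="Nelder-Mead",options=dict(maxiter=2000,initial_simplex=[[477,14,np.radians(a),1.5],[480,14,np.radians(a),1.5],[477,18,np.radians(a),1.5],[477,14,np.radians(a+1),1.5],[477,14,np.radians(a),3]])) for a in(91,92,93)),key=lambda r:r.fun)
print("jig",b.x[:2],np.degrees(b.x[2]),b.x[3],b.fun/len(P))
E
```

```text
11.08 [ 0.5322 -0.2728  0.0701] [-1.7997e+02  1.1000e-01  1.6694e+02] [ 0.1 -0.5  7. ] 0.0234 78.4 [-0.53  0.6   1.53  0.    1.01 -1.88]
jig [476.85569751  12.57359838] 91.37902713104693 2.219820429603133 2.052545678080776
```

Call:
servo_tool --series '[[[0,0,-8,0],[0,0,-20,0],[0,0,-25,0],[0,0,-20,0],[0,0,0,0],[0,0,0,0]]]'

```text
clock: 11.63
position: [0.5319, -0.2726, 0.143]
tool_rot: [-3.141, 0.002, 2.914]
ft_force: [0.2, -0.2, -2.8]
gripper_width: 0.0233
grip_force: 77.8
```

```bash
python3 - <<'E'
from h import *
show()
s=snap("top"); c=s["color"].astype(float); f=c[...,0]-c[...,2]
def cross(line,lo):
    i=np.nonzero((line[:-1]<lo)!=(line[1:]<lo))[0]; return [k+(lo-line[k])/(line[k+1]-line[k]) for k in i]
print("levels",f[240,335],f[212,330],f[275,330])
E_={}
for name,rng,(a,b),vert in(("up",range(281,342),(208,224),1),("low",range(283,344),(260,276),1),("left",range(222,264),(270,287),0),("right",range(222,262),(338,354),0)):
    P=[]
    for k in rng:
        l=f[a:b,k] if vert else f[k,a:b]; lo=(l.min()+l.max())/2; x=cross(l,lo)
        if len(x)==1: P.append(ray(s,k,a+x[0],.01)[:2]*1000 if vert else ray(s,a+x[0],k,.01)[:2]*1000)
    P=np.array(P,np.float32); vx,vy,x0,y0=cv2.fitLine(P,cv2.DIST_HUBER,0,.01,.01).ravel()
    d=np.array([vx,vy]); n=np.array([-vy,vx]); r=(P-[x0,y0])@n
    print(name,len(P),np.degrees(np.arctan2(vy,vx)).round(2),np.round([x0,y0],1),"rms",r.std().round(2))
for n in("top","side"):
    if n=="side": snap(n)
    print([(round(d["p"],2),np.round(d["at"],3)) for d in bot.mark_of(n,"stand")])
E
```

```text
11.63 [ 0.5319 -0.2726  0.143 ] [-1.7997e+02  1.0000e-01  1.6695e+02] [ 0.2 -0.2 -2.8] 0.0233 77.8 [-0.53  0.5   1.49 -0.    1.15 -1.88]
levels 107.0 -25.0 -26.0
up 41 -88.34 [5.589e+02 2.000e-01] rms 0.49
low 39 -88.29 [396.4  18.5] rms 0.55
left 38 1.37 [459.7 138.4] rms 1.82
right 39 1.73 [467.3 -78.4] rms 0.26
[(0.84, array([ 0.339, -0.573, -0.002])), (0.53, array([ 0.31, -0.38,  0.  ])), (0.44, array([ 0.649, -0.172,  0.002]))]
[(0.91, array([ 0.309, -0.377,  0.   ])), (0.89, array([ 0.339, -0.573, -0.004])), (0.86, array([ 0.381, -0.246,  0.   ])), (0.59, array([ 0.529, -0.271,  0.071]))]
```

Call:
servo_tool --series '[[[0,0,0,-0.0857],[0,0,0,-0.0857],[0,0,0,-0.0857],[5,26.3,0,0],[5,26.3,0,0],[5,26.3,0,0],[5,26.3,0,0],[5,26.3,0,0],[5,26.3,0,0],[5,26.3,0,0],[5,26.3,0,0],[5,26.3,0,0]]]'

```text
clock: 12.83
position: [0.479, -0.036, 0.1412]
tool_rot: [3.141, -0.001, -3.112]
ft_force: [0.9, 0.2, -2.1]
gripper_width: 0.0231
grip_force: 78.0
```

Call:
servo_tool --series '[[[0,0,0,0],[0,0,0,0]]]'

```text
clock: 13.0
position: [0.4794, -0.0363, 0.1415]
tool_rot: [3.141, -0.001, -3.11]
ft_force: [-0.3, -0.7, -1.6]
gripper_width: 0.0232
grip_force: 78.2
```

```bash
python3 - <<'E'
from h import *
show(); print(to_tool([.480,-.037,.082]))
E
```

```text
13.0 [ 0.4794 -0.0363  0.1415] [ 1.7999e+02 -6.0000e-02 -1.7820e+02] [-0.3 -0.7 -1.6] 0.0232 78.2 [-0.15  0.27  1.82 -0.    1.05 -1.75]
[-0.6 -0.7 59.5]
```

Call:
servo_tool --series '[[[0,0,20,0],[0,0,20,0],[0,0,12,0],[0,0,4,0],[0,0,0,0],[0,0,0,0]]]'

```text
clock: 13.5
position: [0.4801, -0.0377, 0.0863]
tool_rot: [-3.142, 0.0, -3.113]
ft_force: [0.6, 0.3, -1.4]
gripper_width: 0.023
grip_force: 78.3
```

```bash
python3 - <<'E'
from h import *
show()
for n,b in(("side",(265,200,365,300)),("top",(280,200,360,280))):
    s=snap(n); u0,v0,u1,v1=b; cv2.imwrite(f"pics/p_{n}.png",cv2.resize(s["color"][v0:v1,u0:u1],(600,600),interpolation=cv2.INTER_CUBIC))
    print([(round(d["p"],2),np.round(d["at"],3)) for d in bot.mark_of(n,"stand")])
E
```

```text
13.5 [ 0.4801 -0.0377  0.0863] [-1.8000e+02  1.0000e-02 -1.7836e+02] [ 0.6  0.3 -1.4] 0.023 78.3 [-0.15  0.35  1.86 -0.    0.92 -1.75]
[(0.72, array([ 0.337, -0.575,  0.001])), (0.66, array([ 0.306, -0.383, -0.003])), (0.6, array([ 0.477, -0.035,  0.017])), (0.55, array([ 0.381, -0.245,  0.001]))]
[(0.97, array([ 0.38 , -0.246,  0.001])), (0.74, array([ 0.311, -0.381,  0.001])), (0.61, array([ 0.339, -0.574, -0.004]))]
```

View pics/p_side.png

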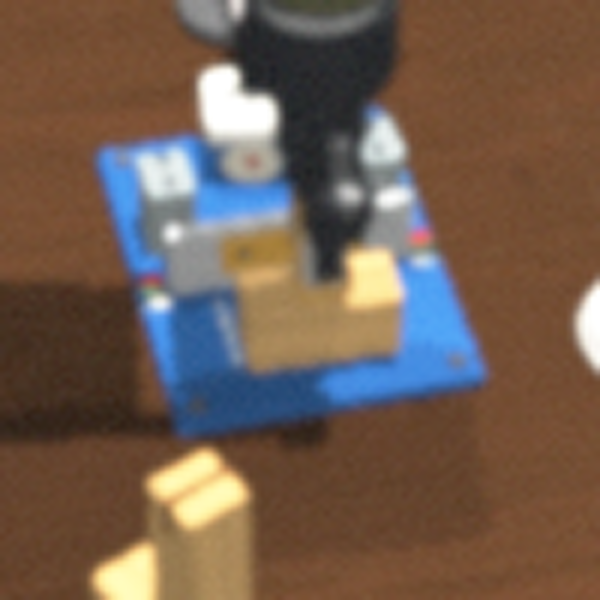

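The stand is upright over the bed with the foot clear of the plate. Its front bottom edge runs from side-crop (243,372) to (400,340). The left white line shows just beside the foot's left end. I'll fit the centring from this view.

```bash
cat > fit.py <<'E'
from h import *
def footfit(zb, x0, yaw=np.radians(91.7), box=(290,228,345,268), n="side", K=6, s=None):
    s=s or snap(n); u0,v0,u1,v1=box; c=s["color"]; H=cv2.cvtColor(c,cv2.COLOR_BGR2HSV)[v0:v1,u0:u1]
    wood=cv2.inRange(H,(10,60,70),(28,255,255))>0; blue=cv2.inRange(H,(95,80,30),(130,255,255))>0
    R=np.array([[np.cos(yaw),-np.sin(yaw)],[np.sin(yaw),np.cos(yaw)]])
    def f(T):
        p=np.array([[a,b] for a in(-.018,.018) for b in(-.04,.04)])@R.T+np.array(T)/1000
        q=np.array([(pix(s,[*w,z])-[u0-.5,v0-.5])*K for w in p for z in(zb,zb+.04)])
        m=np.zeros(((v1-v0)*K,(u1-u0)*K),np.uint8); cv2.fillConvexPoly(m,cv2.convexHull(q.round().astype(np.int32)),255)
        m=cv2.resize(m,(u1-u0,v1-v0),interpolation=cv2.INTER_AREA)/255.
        low=np.ones_like(m); low[:int((v1-v0)*.3)]=.0
        return ((1-m)*wood*low+m*blue).sum()
    r=minimize(f,x0,method="Nelder-Mead",options=dict(initial_simplex=[x0,[x0[0]+5,x0[1]],[x0[0],x0[1]+5]])); return r.x,r.fun
E
python3 - <<'E'
from fit import *
s=snap("side")
print("foot",footfit(.0162,[479,-37],s=s))
for u,v in((183,433),(487,377),(103,150),(375,110)): print(ray(s,265+u/6,200+v/6,.01)[:2].round(4))
J=lambda x,y:[.4775-.0296*x/1000-y/1000,.013+x/1000-.0296*y/1000,.01]
print([(np.array(pix(s,J(a,b)))-[265,200]).round(1)*6 for a,b in((-90,80),(-90,-80),(125,80),(125,-80),(-30,41),(-30,-41))])
t=cv2.imread("pics/p_top.png"); H=cv2.cvtColor(t,cv2.COLOR_BGR2HSV); m=cv2.inRange(H,(10,60,70),(28,255,255)); ys,xs=np.nonzero(m); print("top wood v",ys.min(),ys.max(),"u",xs.min(),xs.max())
T=snap("top")
for z in(.056,):
    for v in(ys.min(),ys.max()): print(ray(T,280+xs.mean()/7.5,200+v/7.5,z).round(4))
E
```

```text
foot (array([479.86181641, -29.61230469]), np.float64(134.3411764705882))
[ 0.4021 -0.0821]
[ 0.5606 -0.0754]
[0.3987 0.1367]
[0.5511 0.1384]
[array([178.2, 429.6]), array([486. , 376.2]), array([ 94.2, 152.4]), array([379.2, 106.8]), array([227.4, 334.8]), array([381.6, 309. ])]
top wood v 0 599 u 0 599
[ 0.6013 -0.009   0.056 ]
[ 0.3544 -0.0041  0.056 ]
```

View pics/p_top.png

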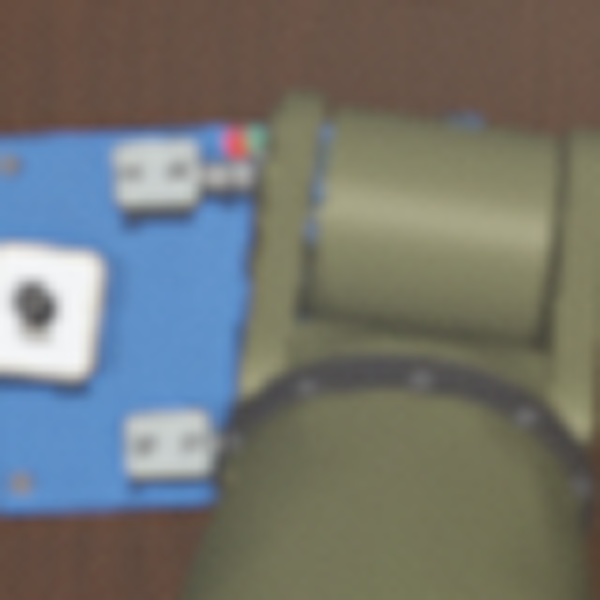

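The top view is blocked by the arm, so I'll use sub-pixel edges of the foot's ends in the side view.

```bash
cat > ends.py <<'E'
from h import *
def ends(zb,y0,xs0=.4785,s=None):
    """near face end edges: rows across face; returns world x of the two ends of the near face (at face plane y)"""
    s=s or snap("side"); c=s["color"].astype(float); f=c[...,2]-c[...,0]  # R-B: wood +, blue -
    yaw=np.radians(91.7); jx=np.array([np.cos(yaw),np.sin(yaw)]); jy=np.array([-jx[1],jx[0]])
    out=[]
    for z in np.arange(zb+.008,zb+.036,.004):
        a=[xs0,y0]-.018*jx; L=a+.04*jy; Rr=a-.04*jy
        row=[]
        for e,sg in((L,1),(Rr,-1)):
            t=np.arange(-.012,.0121,.0005); P=[e+sg*k*jy for k in t]  # outward positive
            uv=np.array([pix(s,[*p,z]) for p in P],np.float32)
            g=cv2.remap(f.astype(np.float32),uv[:,0].copy(),uv[:,1].copy(),cv2.INTER_LINEAR).ravel()
            h=(g[:6].mean()+g[-6:].mean())/2; i=np.nonzero((g[:-1]>h)&(g[1:]<=h))[0]
            row.append(round(float(t[i[0]]*1000),1) if len(i) else None)
        out.append(row)
    return out
E
python3 - <<'E'
from ends import *
show(); s=snap("side")
print("[left outward, right outward] mm vs centred at 0.4785:",ends(.0162,-.0372,s=s))
# white line left & base edges in same view, at z=.01 : lateral profile at jig x=-70
c=s["color"].astype(float); yaw=np.radians(91.7); jx=np.array([np.cos(yaw),np.sin(yaw)]); jy=np.array([-jx[1],jx[0]])
for X in(-25,-30,-35,-80,-84):
    t=np.arange(30,95,.5); uv=np.array([pix(s,[*(np.array([.4775,.013])+X/1000*jx+k/1000*jy),.01]) for k in t],np.float32)
    r=cv2.remap(c[...,2].astype(np.float32),uv[:,0].copy(),uv[:,1].copy(),cv2.INTER_LINEAR).ravel()
    b=cv2.remap((c[...,0]-c[...,2]).astype(np.float32),uv[:,0].copy(),uv[:,1].copy(),cv2.INTER_LINEAR).ravel()
    o=t>65; h=(b[o].max()+b[o].min())/2; e=t[o][np.nonzero(b[o]<h)[0][0]]
    uv=np.array([pix(s,[*(np.array([.4775,.013])+X/1000*jx-k/1000*jy),.01]) for k in t],np.float32)
    b2=cv2.remap((c[...,0]-c[...,2]).astype(np.float32),uv[:,0].copy(),uv[:,1].copy(),cv2.INTER_LINEAR).ravel(); h=(b2[o].max()+b2[o].min())/2
    print(X,"line peak",t[(t>36)&(t<60)][r[(t>36)&(t<60)].argmax()],"base edges +-80:",e,t[o][np.nonzero(b2[o]<h)[0][0]])
E
```

```text
13.8 [ 0.48   -0.0373  0.0864] [-1.7999e+02  5.0000e-02 -1.7832e+02] [-0.3  0.6 -1.8] 0.0228 78.3 [-0.15  0.35  1.86  0.    0.92 -1.75]
[left outward, right outward] mm vs centred at 0.4785: [[0.5, -0.5], [1.0, -0.5], [1.5, -1.0], [2.0, -1.0], [2.5, -1.0], [3.0, -1.0], [3.5, -0.5]]
-25 line peak 39.5 base edges +-80: 82.0 80.5
-30 line peak 36.5 base edges +-80: 82.0 80.5
-35 line peak 36.5 base edges +-80: 82.0 80.5
-80 line peak 39.0 base edges +-80: 82.0 80.5
-84 line peak 59.5 base edges +-80: 82.5 80.0
```

Call:
servo_tool --series '[[[-0.5,0,2,0],[0,0,2,0],[0,0,1,0],[0,0,0,0],[0,0,0,0]]]'

```text
clock: 14.27
position: [0.4802, -0.0372, 0.0808]
tool_rot: [3.142, -0.0, -3.112]
ft_force: [-0.3, 0.2, -1.5]
gripper_width: 0.0236
grip_force: 78.3
```

Call:
servo_tool --series '[[[0,0,0.7,0],[0,0,0,0],[0,0,0,0]]]'

```text
clock: 14.52
position: [0.4803, -0.0372, 0.0802]
tool_rot: [-3.142, -0.0, -3.112]
ft_force: [-0.5, -0.2, -2.1]
gripper_width: 0.0233
grip_force: 78.3
```

Call:
servo_tool --series '[[[0,0,0.5,0],[0,0,0,0],[0,0,0,0]]]'

```text
clock: 14.77
position: [0.4803, -0.0372, 0.0801]
tool_rot: [-3.141, 0.0, -3.112]
ft_force: [-3.0, -0.2, 5.9]
gripper_width: 0.0229
grip_force: 78.8
```

Call:
servo_tool --series '[[[0,0,-0.3,0],[0,6,0,0],[0,8,0,0],[0,8,0,0],[0,4,0,0],[0,0,0,0],[0,0,0,0]]]'

```text
clock: 15.35
position: [0.4795, -0.0107, 0.0801]
tool_rot: [3.141, 0.0, -3.111]
ft_force: [0.7, 1.0, -0.1]
gripper_width: 0.0232
grip_force: 78.4
```

Call:
servo_tool --series '[[[0,1.5,0,0],[0,1.5,0,0],[0,0,0,0],[0,0,0,0]]]'

```text
clock: 15.68
position: [0.4794, -0.0082, 0.08]
tool_rot: [3.141, 0.0, -3.112]
ft_force: [-0.2, 0.6, 0.9]
gripper_width: 0.0232
grip_force: 78.6
```

Call:
servo_tool --series '[[[0,1,0,0],[0,1,0,0],[0,1,0,0],[0,0,0,0],[0,0,0,0]]]'

```text
clock: 16.1
position: [0.4793, -0.0051, 0.08]
tool_rot: [3.141, -0.0, -3.112]
ft_force: [0.2, 0.6, 0.6]
gripper_width: 0.0233
grip_force: 78.7
```

Call:
servo_tool --series '[[[0,1,0,0],[0,0,0,0],[0,0,0,0]]]'

```text
clock: 16.35
position: [0.4793, -0.0042, 0.0801]
tool_rot: [-3.142, 0.0, -3.112]
ft_force: [-0.2, -1.0, 2.1]
gripper_width: 0.0233
grip_force: 78.3
```

Call:
servo_tool --series '[[[0,1,0,0],[0,0,0,0],[0,0,0,0]]]'

```text
clock: 16.6
position: [0.4793, -0.0033, 0.0801]
tool_rot: [-3.141, 0.0, -3.112]
ft_force: [-0.1, -4.0, 1.3]
gripper_width: 0.023
grip_force: 78.5
```

```bash
python3 - <<'E'
from h import *
show(); print(bot.sense()["wrist_torque"].round(2))
for i in range(4):
    snap("side"); st=bot.sense(); print(st["position"].round(4),st["ft_force"].round(1),st["wrist_torque"].round(2))
E
```

```text
16.6 [ 0.4793 -0.0033  0.0801] [-1.7999e+02  1.0000e-02 -1.7832e+02] [-0.1 -4.   1.3] 0.023 78.5 [-0.08  0.36  1.87 -0.    0.91 -1.68]
[-0.71 -0.17  0.03]
[ 0.4793 -0.0033  0.0801] [ 0.5 -4.   1.2] [-0.73 -0.18  0.08]
[ 0.4793 -0.0033  0.0801] [ 1.3 -4.1  0.7] [-0.79 -0.17  0.03]
[ 0.4793 -0.0033  0.0801] [ 0.2 -3.8  1.6] [-0.75 -0.21  0.06]
[ 0.4793 -0.0033  0.0801] [ 0.4 -3.9  1.7] [-0.81 -0.19  0.08]
```

Call:
servo_tool --series '[[[0,1,0,0],[0,1,0,0],[0,0,0,0],[0,0,0,0]]]'

```text
clock: 17.13
position: [0.4792, -0.0012, 0.0801]
tool_rot: [-3.142, 0.0, -3.112]
ft_force: [0.7, -3.4, 2.6]
gripper_width: 0.0235
grip_force: 78.3
```

Call:
servo_tool --series '[[[0,1,0,0],[0,1,0,0],[0,0,0,0],[0,0,0,0]]]'

```text
clock: 17.47
position: [0.4792, 0.0007, 0.0801]
tool_rot: [-3.141, 0.0, -3.112]
ft_force: [-0.3, -4.9, 2.6]
gripper_width: 0.0228
grip_force: 78.1
```

Call:
servo_tool --series '[[[0,1,0,0],[0,1,0,0],[0,0,0,0],[0,0,0,0]]]'

```text
clock: 17.8
position: [0.4792, 0.0027, 0.0801]
tool_rot: [-3.141, 0.0, -3.112]
ft_force: [0.2, -5.8, 2.2]
gripper_width: 0.0238
grip_force: 78.0
```

```bash
python3 - <<'E'
from h import *
show(); print(bot.sense()["wrist_torque"].round(2))
s=snap("side"); print([(round(d["p"],2),np.round(d["at"],4)) for d in bot.mark_of("side","plate_face")])
u0,v0,u1,v1=275,205,355,265
cv2.imwrite("pics/g1.png",cv2.resize(s["color"][v0:v1,u0:u1],(800,600),interpolation=cv2.INTER_CUBIC))
E
```

```text
17.8 [0.4792 0.0027 0.0801] [-1.7998e+02  1.0000e-02 -1.7831e+02] [ 0.2 -5.8  2.2] 0.0238 78.0 [-0.07  0.36  1.87 -0.    0.91 -1.67]
[-1.13 -0.27  0.14]
[(0.53, array([0.4772, 0.0217, 0.0378])), (0.34, array([0.4746, 0.109 , 0.0154]))]
```

View pics/g1.png

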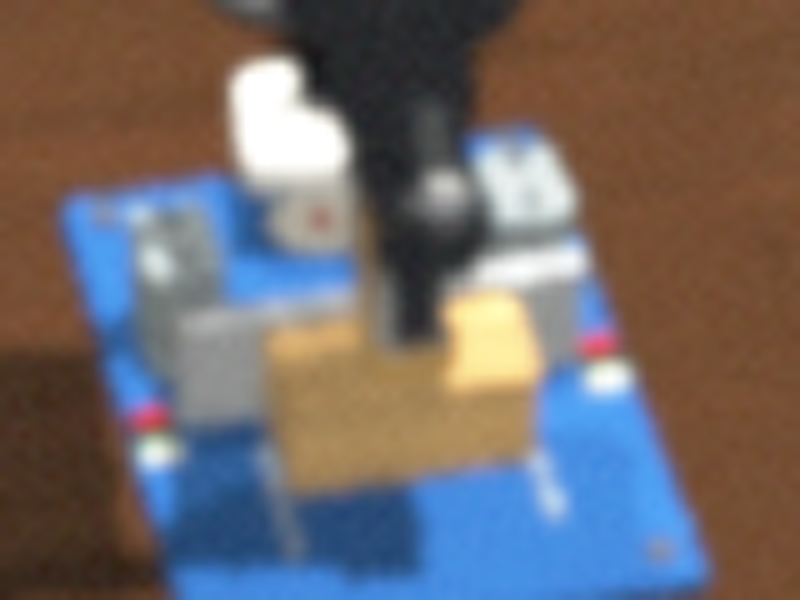

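The foot is flush on the bracket and about 11–12 crop pixels inside each white line, so it is centred. The pointers are about 6.7 mm in, going by the contact point and force, so 1.3 mm more is needed.

Call:
servo_tool --series '[[[0,0.7,0,0],[0,0.6,0,0],[0,0,0,0],[0,0,0,0],[0,0,0,0],[0,0,0,0],[0,0,0,0],[0,0,0,0]]]'

```text
clock: 18.57
position: [0.4791, 0.0038, 0.0801]
tool_rot: [-3.141, 0.0, -3.112]
ft_force: [1.1, -7.0, 1.2]
gripper_width: 0.0235
grip_force: 77.9
```

```bash
python3 - <<'E'
from h import *
show(); F=[]
for i in range(5):
    s=snap("side"); F.append(np.r_[bot.sense()["ft_force"],bot.sense()["wrist_torque"]])
    print([(round(d["p"],2),np.round(d["at"],4)) for d in bot.mark_of("side","plate_face")][:1])
print(np.mean(F,0).round(2))
# gauge strips: colour profile along jig x at y=+-72, z=.01
c=s["color"]; yaw=np.radians(91.7); jx=np.array([np.cos(yaw),np.sin(yaw)]); jy=np.array([-jx[1],jx[0]])
for Y in(73,-71):
    print(Y,[(X,*[int(k) for k in c[tuple(pix(s,[*(np.array([.4775,.0135])+X/1000*jx+Y/1000*jy),.0105]).round().astype(int)[::-1])]]) for X in range(-6,25,3)])
cv2.imwrite("pics/g2.png",np.hstack([cv2.resize(c[v:v+18,u:u+18],(390,390),interpolation=cv2.INTER_CUBIC) for u,v in((282,238),(326,231))]))
E
```

```text
18.57 [0.4791 0.0038 0.0801] [-1.7997e+02  1.0000e-02 -1.7831e+02] [ 1.1 -7.   1.2] 0.0235 77.9 [-0.07  0.36  1.87 -0.    0.91 -1.67]
[(0.66, array([0.4787, 0.0258, 0.0374]))]
[(0.81, array([0.4765, 0.0262, 0.0343]))]
[(0.59, array([0.4775, 0.0127, 0.0092]))]
[(0.65, array([0.478 , 0.025 , 0.0366]))]
[(0.61, array([0.4776, 0.0255, 0.0375]))]
[ 0.86 -6.94  1.59 -1.37 -0.26  0.18]
73 [(-6, 222, 146, 93), (-3, 218, 182, 159), (0, 218, 182, 159), (3, 214, 217, 207), (6, 201, 219, 201), (9, 201, 219, 201), (12, 129, 144, 145), (15, 129, 144, 145), (18, 82, 84, 169), (21, 141, 94, 187), (24, 141, 94, 187)]
-71 [(-6, 244, 166, 93), (-3, 245, 198, 151), (0, 246, 241, 232), (3, 246, 241, 232), (6, 242, 248, 242), (9, 202, 226, 211), (12, 174, 193, 175), (15, 115, 125, 182), (18, 122, 93, 218), (21, 122, 93, 218), (24, 174, 127, 176)]
```

View pics/g2.png

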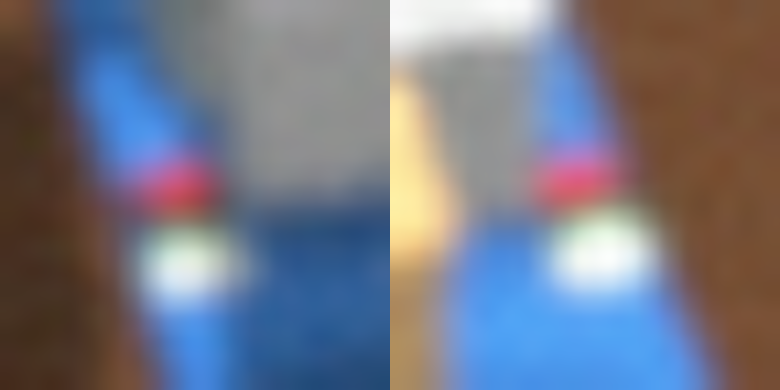

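The pointers are in the green band between the white and red patches on both strips: crop left (225,235), and right at about (560,210). The contact point and the force both put the plate about 8 mm in. The force is steady, so I'm handing in while still holding the stand.

```bash
python3 -c "
from workcell import bot
print(bot.job_done())"
```

```text
the job is handed in; nothing more can be done
None
```

The job is handed in: the lamp head is over the white circle and released, and the arm is still holding the small light-wood stand upright between the white lines. Its foot is pressed flat on the bracket, with the plate about 8 mm in by contact point and force (6–7 N); the camera readings of the plate scattered by a few millimetres around that.

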